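Load the shaker crate and start it

ROBOT

A 6-joint arm with a two-finger parallel gripper is mounted at the origin on the work surface. World frame = base frame: x ahead of the robot, y to its left, z up, the work surface at z = 0. Lengths are in m, angles in rad, forces in N, time in s.
With the tool pointing down it reaches from about 0.25 to 0.8 m from the base axis. Payload 8.5 kg.
Tool frame: the origin (TCP) lies at the very end of the fingers, on their centre line; the grasp point (between the pads) lies 19 mm behind it; y points along the fingers, z is the direction in which the jaws open and shut, and the axes are right-handed (so a half turn about y gives the same grasp; the last joint's range is limited). The gripper opens to 85 mm and grips with 20 to 120 N. Pads are 22 mm wide; open, the fingers measure 114 mm over their backs; the gripper's body (76 mm by 85 mm) begins 54 mm behind the grasp point. The pads swing forward as they close: fully open they stand 13 mm farther back than shut.
Start: joints at [-1.114, 0.238, -0.013, 1.319, 0, 1.571], TCP at [0.232, -0.471, 0.231] pointing down, gripper open.
Joint ranges: [-2.66, 2.66], [-1.03, 1.9], [-1.14, 1.46], [-1.82, 2.27], [-1.45, 1.34], [-3.14, 3.14]. Speed limits (rad/s): [2.22, 2.22, 2.79, 3.14, 3.14, 3.14].

INTERFACE

Orientations are given as a unit quaternion [w, x, y, z].
In Python, from station import bot gives the robot as it stands.
- The arm moves only by the tool drive_tool, never from a script. Its argument "rows" is a list of rows, each a list of 2 entries, a list of its own where there are three numbers: the shift along the world's x, y, z in m, then the turn about the world's z in degrees. In form: [[[x, y, z], spin], ...]. A call has 1 to 20 rows; each row shifts and turns the commanded pose from where the row before left it; what a row does not reach is not made up. A row lasts 1/12 s, in which the tool goes at most 41.7 mm and 7.16 degrees, less where a joint would pass 70% of its speed; a pose out of reach is approached as far as the arm can. A call with a gripper value outside its range is refused whole. "jaw" is the closure in counts, from 0 (fully open) to 255 (shut), set as the call begins (left out, the last holds). The fingers move at their own pace and stop on an object; "squeeze" is the grip in N (left out, the last holds). Time passes only in rows, so rows that do not move let the fingers close. It gives the time, the measured TCP pose, the force and the opening at its end, in the units of the state.
- bot.get_obs(): the state, without advancing time (a new reading comes with each control period).
- bot.get_image(name): name is "scene" or "side" or "wrist"; returns a dict with "img" (400x640x3 uint8, blue, green, red), "range_z" (400x640 float32, m along the optical axis (not along the pixel's ray), 0 where there is no reading), "K" (3x3 intrinsics, pixels), "k1" (the pictures are not rectified: a ray, as slopes to the right and down, at radius r is drawn at 1 + k1 r^2 times it, then the intrinsics apply), "xyz" and "attitude" of the camera in the world. Camera axes: x right, y down, z forward; pixel columns grow to the right and rows downward; lengths in m; the calibration is good to about 2 mm. A picture is of the moment at which its call begins.
- bot.job_done(): hands the job in, once; it reports no verdict.
Trained networks look in a picture, given as the dict that the camera call returned (one of the last four; its "shot" number tells which), for a name from the list of things; names that differ only in an ending like _2 or _b are one class to them, and where a whole thing is asked for, a point or a joint stands for the part that bears it (a point fixed in the world has none). Each returns a list of dicts, best first, with "confidence" (0 to 1); they miss things now and then, are a little off and sometimes report something else, mostly with a low value. They report only what shows in the picture. A call takes as long as a camera call.
- bot.search_frame(name, picture): "position" ([x, y, z] in m, in world coordinates, good to about 4 mm: the middle of the surface that is visible of it).
- bot.tip_of(name, picture): "position" ([x, y, z] in m, in world coordinates, good to about 4 mm: a listed point, or the origin of a listed thing).
The state is a dict: "time": time; "qpos": joint angles; "qd": joint speeds; "joint_torque": joint torques, N m; "tool_pos": TCP position; "tool_rot": TCP orientation; "contact_force": force on the tool from outside, world axes, zero at the start; "wrist_torque": the same for the moment, N m; "finger_gap": opening from 0.0 (shut) to 1.0 (fully open).
Only numpy, scipy, OpenCV 4.12 (cv2) and the standard library are available. Lean on these libraries where they do the work, as an engineer would, in place of code of your own. Each camera call takes 0.05 s, during which the arm holds its last target.

TASK

Take the two tall bottles out of the slanted rack and stand them upright in free cells of the shaker's divided crate, one to a cell, setting each down on the cell floor rather than dropping it. Then push the shaker's start plunger fully down and let it come back up. Leave the short jars where they are and do not disturb anything else on the bench.

Things in the scene. Friction and masses are not known exactly. Their poses are not given: they have to be found in the camera images.
- bottle_a: Tall amber bottle, paper label, 44 mm across (straight up to 96 mm above its underside), white cap 33 mm across from 100 to 116 mm (the top), 0.15 to 0.31 kg. Origin at the centre of its underside, z along its axis to the cap. Starts in a pocket of the slanted rack, leaning 30 degrees, cap towards the robot; what is above 50 mm sticks out. To be loaded into the crate.
- bottle_b: The other tall amber bottle, paper label, 44 mm across (straight up to 96 mm above its underside), white cap 33 mm across from 100 to 116 mm (the top), 0.15 to 0.31 kg. Origin at the centre of its underside, z along its axis to the cap. Starts in a pocket of the slanted rack, leaning 30 degrees, cap towards the robot; what is above 50 mm sticks out. To be loaded into the crate.
- jar_rack: Short amber jar with a wide white cap, 44 mm across, 54 mm tall, origin at the centre of its underside, z along its axis; it leans in the third pocket of the slanted rack and stays there.
- jar_1: Short amber jar with a wide white cap, 44 mm across, 54 mm tall, origin at the centre of its underside, z along its axis; it already stands in one of the crate's six cells and stays there, so that cell is taken.
- jar_2: Short amber jar with a wide white cap, 44 mm across, 54 mm tall, origin at the centre of its underside, z along its axis; it already stands in one of the crate's six cells and stays there, so that cell is taken.
- jar_3: Short amber jar with a wide white cap, 44 mm across, 54 mm tall, origin at the centre of its underside, z along its axis; it already stands in one of the crate's six cells and stays there, so that cell is taken.
- rack: Fixed white rack, base plate 130 x 270 mm, with a row of three square pockets 85 mm apart along its y axis, each 52 mm wide inside and 46 mm deep, leaning 30 degrees from vertical so that their mouths look up and to the rack's -x side (the robot). Origin at the centre of its underside; the pockets rise to 82 mm above the bench.
- shaker: Fixed white laboratory shaker, a low box 190 mm (x) by 340 mm (y), deck 60 mm above the bench. It carries the crate and, beside the crate on its -y side, the start plunger. Origin on the bench under the crate's centre; x and y along the crate's sides.
- crate_in (a point): Centre of the inner floor of the grey crate fixed on the shaker, 65 mm above the bench; axes as the shaker's. 2 x 3 square cells, 65 mm wide inside, 5 mm walls: cell centres at x = -35, +35 and y = -70, 0, +70 mm. Outer walls rise 45 mm above the inner floor, dividers 38 mm. Three cells hold a short jar; the three free ones have only a thin dark rubber pad on the floor.
- plunger_top (a point): Centre of the top of the start plunger, a round steel mushroom head 36 mm across on a sprung stem, 98 mm above the bench when up. It is pushed straight down.
- plunger (a joint): Stroke of the plunger in m: 0 when up, 0.014 when fully down. The spring takes about 2 N to start and 9 N at the bottom and lifts it again on release.
- beaker: Bystander: glass beaker, 68 mm across, 85 mm tall, origin under its centre.
- dishes: Bystander: pile of three flat dishes, 90 mm across, 43 mm tall, origin under its centre.
- pen: Bystander: marker pen lying flat, 136 mm long, 14 mm thick, origin on the bench under its middle.
- tube_rack: Bystander: orange tube rack, 70 x 120 x 59 mm, origin under its centre.

How it is judged:
By the outcome, as a careful person would: the job done as asked, in the order asked, and still so for the second after the job is handed in, with the robot touching nothing.
It also fails if it takes over 67 s, if anything falls off the work surface, if the arm or the gripper's body presses on something with over 40 N, if the wrist force passes 120 N, or if a joint passes its speed limit or range.

## Working session

There is one attempt and no reset: what is moved stays moved. The work goes in short steps, Python scripts to look and compute and a tool call to move; the robot and the scene stay as the last step left them, time stands still between calls to the robot, and variables do not carry over. Pictures are saved under pics/ and viewed, and the job is handed in when it is done.

Besides the shell and the picture viewer there is one more tool, called as a command line: name --argument value ..., lists and objects as JSON in quotes. drive_tool: Moves the arm, as the interface text tells. Its arguments: {"type":"object","properties":{"rows":{"type":"array","items":{"type":"array"}},"jaw":{"type":"number"},"squeeze":{"type":"number"}},"required":["rows"]}

```bash
ls; mkdir -p pics; python3 - <<'E'
from station import bot
import cv2
o=bot.get_obs(); print(o)
for n in ["scene","side","wrist"]:
    p=bot.get_image(n); cv2.imwrite(f"pics/{n}0.png",p["img"]); print(n,p["xyz"],p["attitude"],p["K"].tolist() if hasattr(p["K"],'tolist') else p["K"],p["k1"],p["shot"])
    for t in ["bottle_a","jar_1","rack","shaker","crate_in","plunger_top","beaker","dishes","pen","tube_rack"]:
        try:
            r=bot.tip_of(t,p); print(t,[( [round(float(v),3) for v in d["position"]],round(d["confidence"],2)) for d in r])
        except Exception as e: print(t,e)
E
```

```text
pics
{'time': 0.0, 'qpos': array([-1.11400881e+00,  2.38776926e-01, -1.42564743e-02,  1.31918528e+00,
       -1.19909784e-05,  1.57079846e+00]), 'qd': array([ 3.03233694e-05, -1.82303631e-03, -7.63161269e-04, -1.42260729e-03,
        2.15180637e-04,  2.29631702e-03]), 'joint_torque': array([ 2.47897558e-03, -5.38779473e+01,  3.46436191e+01,  1.82399660e-02,
        1.76567655e-04,  1.69523940e-05]), 'tool_pos': array([ 0.23137588, -0.47080692,  0.23067877]), 'tool_rot': array([ 0.15997961, -0.16021559,  0.68923301, -0.68825529]), 'contact_force': array([ 0.75160784, -0.21399609, -1.31583199]), 'wrist_torque': array([ 0.03212868,  0.00293711, -0.0201666 ]), 'finger_gap': 0.9974144136337317}
scene [1.27290269 0.05625504 0.95179361] [-0.22320541  0.62495736  0.7057564  -0.24802328] [[432.46659764797164, 0.0, 331.454276658758], [0.0, 432.46659764797164, 202.76767622561763], [0.0, 0.0, 1.0]] -0.016844609942407083 1
bottle_a [([0.569, 0.222, 0.022], 0.97), ([0.445, 0.331, 0.03], 0.91)]
jar_1 [([0.604, -0.084, 0.063], 0.86), ([0.535, -0.088, 0.066], 0.77), ([0.544, -0.225, 0.065], 0.57)]
ra
[... 860 characters left out ...]
, -0.001], 0.71)]
shaker [([0.576, -0.153, 0.004], 0.96)]
crate_in [([0.575, -0.158, 0.064], 0.85)]
plunger_top [([0.585, -0.325, 0.1], 0.65)]
beaker [([0.703, 0.225, 0.001], 0.62)]
dishes [([0.714, 0.055, -0.003], 0.96)]
pen [([0.441, 0.054, 0.002], 0.61), ([0.602, -0.081, 0.068], 0.6)]
tube_rack [([0.756, -0.059, -0.002], 0.62), ([0.583, -0.326, 0.101], 0.34)]
wrist [ 0.29133735 -0.44270411  0.37361742] [ 0.11183043  0.84164856 -0.52369325 -0.06976419] [[317.84503203734215, 0.0, 317.04529150162114], [0.0, 317.84503203734215, 203.50412122594997], [0.0, 0.0, 1.0]] -0.015625237978204726 3
bottle_a []
jar_1 []
rack []
shaker []
crate_in []
plunger_top []
beaker []
dishes []
pen []
tube_rack []
```

View pics/scene0.png

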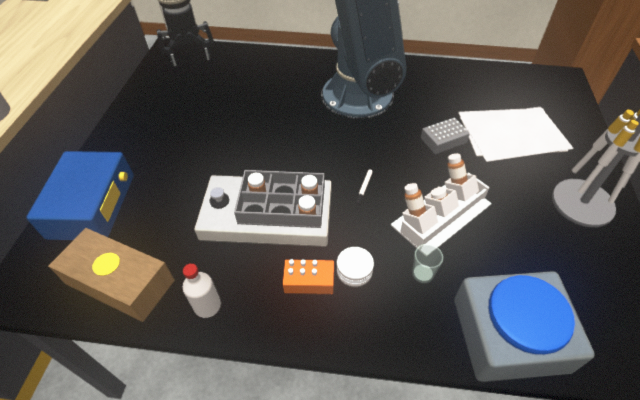

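View pics/side0.png

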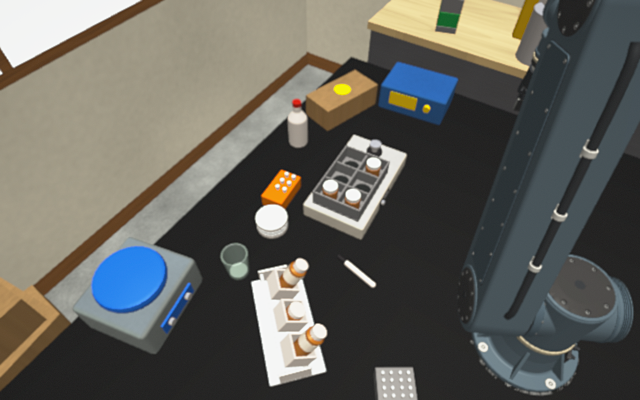

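The scene view shows the bottles at about (415,200) and (458,168), with a jar between them. The crate jars are at (256,180), (309,185) and (307,205), and the plunger is at (217,195). Next I'll fit the bottle axes to the depth data to refine their poses.

```bash
cat > h.py <<'E'
import numpy as np, cv2
from scipy.spatial.transform import Rotation as R
def rot(q): return R.from_quat([q[1],q[2],q[3],q[0]])
def cloud(p):
    z=p["range_z"]; h,w=z.shape
    u,v=np.meshgrid(np.arange(w),np.arange(h)); K=np.array(p["K"])
    uv=np.stack([u.ravel(),v.ravel()],1).astype(np.float64)[:,None]
    s=cv2.undistortPoints(uv,K,np.array([p["k1"],0,0,0,0]))[:,0]
    c=np.c_[s,np.ones(len(s))]*z.reshape(-1,1)
    return (rot(p["attitude"]).apply(c)+p["xyz"]).reshape(h,w,3), z>0
def prof(s): return np.where(s<97,.022,.0165) 
def resid(o,d,P):
    q=P-o; s=q@d; r=np.linalg.norm(q-np.outer(s,d),axis=1)
    # signed dist to union of body cyl (0..96) and cap cyl(96..116)
    def cyl(a,b,rad):
        ds=np.abs(s-(a+b)/2)-(b-a)/2; dr=r-rad
        return np.minimum(np.maximum(ds,dr),0)+np.hypot(np.maximum(ds,0),np.maximum(dr,0))
    return np.minimum(cyl(0,.096,.022),cyl(.096,.116,.0165))
E
python3 - <<'E'
from station import bot
from h import *
from scipy.optimize import least_squares
cl=[]
for n in ["scene","side"]:
    p=bot.get_image(n); X,m=cloud(p); cl.append(X[m])
o=bot.get_obs(); print("tool z axis",rot(o["tool_rot"]).as_matrix())
for nm,o0 in [("a",(.569,.219,.024)),("b",(.446,.333,.029))]:
    o0=np.array(o0); d0=np.array([-.338,-.369,.866])
    for k,C in [("scene",cl[:1]),("side",cl[1:]),("both",cl)]:
        P=np.vstack(C); q=P-o0; s=q@d0; r=np.linalg.norm(q-np.outer(s,d0),axis=1)
        S=P[(s>.06)&(s<.125)&(r<.03)]
        def f(x):
            d=np.array([x[3],x[4],0]); d[2]=np.sqrt(1-d@d); return resid(x[:3],d,S)
        res=least_squares(f,np.r_[o0,d0[:2]],loss="soft_l1",f_scale=.002)
        x=res.x; print(nm,k,len(S),x.round(4),"tilt",np.degrees(np.arcsin(np.hypot(x[3],x[4]))).round(1),"az",np.degrees(np.arctan2(x[4],x[3])).round(1),np.sqrt(np.mean(res.fun**2)).round(4))
# plunger top & crate
for n,C in zip("SD",cl):
    S=C[(np.hypot(C[:,0]-.587,C[:,1]+.324)<.03)&(C[:,2]>.085)&(C[:,2]<.11)]
    print("plunger",n,len(S),S.mean(0).round(4),((S.max(0)+S.min(0))/2).round(4))
    W=C[(np.abs(C[:,0]-.573)<.12)&(np.abs(C[:,1]+.155)<.15)&(C[:,2]>.105)&(C[:,2]<.114)]
    r=cv2.minAreaRect(W[:,:2].astype(np.float32)*1000); print("crate",len(W),r)
E
```

```text
tool z axis [[-8.97468078e-01 -7.36729686e-05  4.41079408e-01]
 [-4.41079414e-01  1.50260347e-04 -8.97468065e-01]
 [-1.57608398e-07 -9.99999986e-01 -1.67349495e-04]]
a scene 407 [ 0.568   0.2159  0.0257 -0.3469 -0.3714] tilt 30.5 az -133.0 0.0014
a side 433 [ 0.5684  0.2178  0.0264 -0.3507 -0.3814] tilt 31.2 az -132.6 0.0011
a both 840 [ 0.568   0.2171  0.026  -0.3467 -0.3776] tilt 30.8 az -132.6 0.0013
b scene 342 [ 0.4458  0.3325  0.0265 -0.3679 -0.3697] tilt 31.4 az -134.9 0.0015
b side 505 [ 0.4441  0.3346  0.026  -0.3477 -0.382 ] tilt 31.1 az -132.3 0.0011
b both 847 [ 0.445   0.3339  0.0263 -0.3581 -0.3776] tilt 31.4 az -133.5 0.0013
plunger S 136 [ 0.588  -0.3213  0.0965] [ 0.5856 -0.3226  0.0952]
crate 704 ((574.8657836914062, -154.85659790039062), (149.281494140625, 215.54421997070312), 3.985187292098999)
plunger D 91 [ 0.5839 -0.3181  0.0968] [ 0.5845 -0.3199  0.0947]
crate 559 ((573.297119140625, -152.85177612304688), (146.25375366210938, 219.18414306640625), 3.4374096393585205)
```

drive_tool --rows '[[[0.012,0.026,0],1],[[0.012,0.026,0],1],[[0.012,0.026,0],1],[[0.012,0.026,0],1],[[0.012,0.026,0],1],[[0.012,0.026,0],1],[[0.012,0.026,0],1],[[0.012,0.026,0],1],[[0.012,0.026,0],1],[[0.012,0.026,0],1],[[0.012,0.026,0],1],[[0.012,0.026,0],1],[[0.012,0.026,0],1],[[0.012,0.026,0],1],[[0.012,0.026,0],1],[[0.012,0.026,0],1],[[0.012,0.026,0],1],[[0.012,0.026,0],1],[[0.012,0.026,0],1],[[0.012,0.026,0],1]]' --jaw 60 --squeeze 25

```text
time: 3.42
tool_pos: [0.4719, 0.0504, 0.2314]
tool_rot: [-0.278, 0.277, -0.65, 0.65]
contact_force: [0.5, -0.9, 0.4]
finger_gap: 0.769
```

drive_tool --rows '[[[0.0085,0.017,0],0.2],[[0.0085,0.017,0],0.2],[[0.0085,0.017,0],0.2],[[0.0085,0.017,0],0.2],[[0.0085,0.017,0],0],[[0.0085,0.017,0],0],[[0.0085,0.017,0],0],[[0.0085,0.018,0],0],[[0,0,-0.02],0],[[0,0,-0.02],0],[[0,0,0],0]]'

```text
time: 4.33
tool_pos: [0.5379, 0.1857, 0.1878]
tool_rot: [0.28, -0.284, 0.649, -0.648]
contact_force: [-1.1, 0.4, 0.0]
finger_gap: 0.764
```

```bash
python3 - <<'E'
from station import bot
from h import *
o=bot.get_obs(); print(o["tool_pos"],o["contact_force"])
for n in ["wrist","side"]:
    p=bot.get_image(n); cv2.imwrite(f"pics/{n}1.png",p["img"])
    print([(d["position"],d["confidence"]) for d in bot.tip_of("bottle_a",p)])
E
```

```text
[0.53793302 0.18570544 0.18777621] [-1.09255861  0.37715722  0.00344403]
[([0.442, 0.3272, 0.0232], 0.74), ([0.5684, 0.2189, 0.0268], 0.62), ([0.7188, 0.0522, -0.0025], 0.22)]
[([0.5652, 0.2175, 0.0264], 0.97), ([0.4433, 0.3335, 0.0266], 0.87)]
```

View pics/wrist1.png

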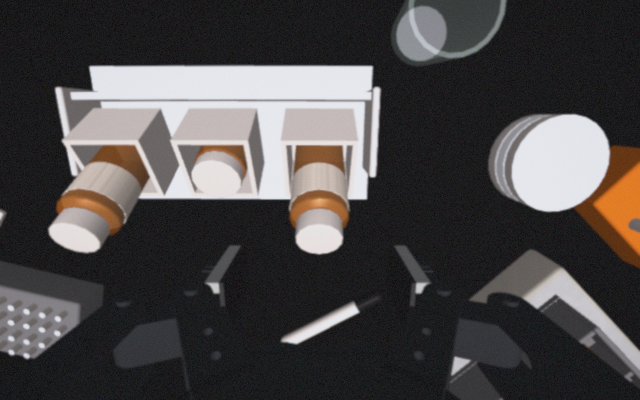

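View pics/side1.png

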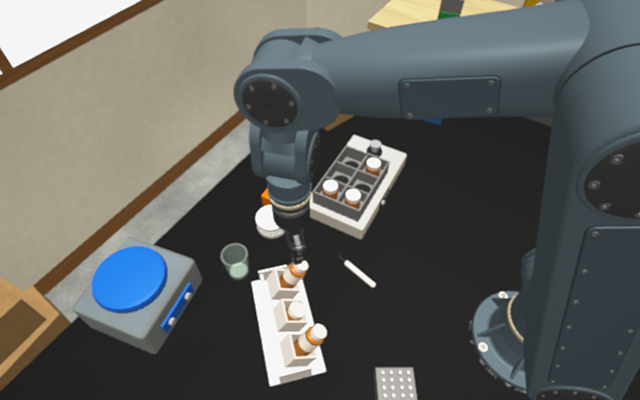

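drive_tool --rows '[[[0.001,0.001,-0.015],0],[[0.001,0,-0.015],0],[[0,0,-0.015],0],[[0,0,-0.015],0],[[0,0,-0.015],0],[[0,0,-0.015],0],[[0,0,-0.01],0],[[0,0,-0.01],0],[[0,0,0],0],[[0,0,0],0]]'

```text
time: 5.37
tool_pos: [0.5417, 0.1868, 0.0816]
tool_rot: [0.282, -0.282, 0.649, -0.649]
contact_force: [0.7, -0.1, -0.2]
finger_gap: 0.77
```

```bash
python3 - <<'E'
from station import bot
from h import *
o=bot.get_obs(); print(o["tool_pos"],o["contact_force"])
for n in ["wrist","side"]:
    p=bot.get_image(n); cv2.imwrite(f"pics/{n}2.png",p["img"] if n=="wrist" else cv2.resize(p["img"][200:400,200:420],None,fx=3,fy=3))
E
```

```text
[0.5416998  0.18683142 0.0815854 ] [ 0.65894339 -0.128786   -0.17755835]
```

View pics/wrist2.png

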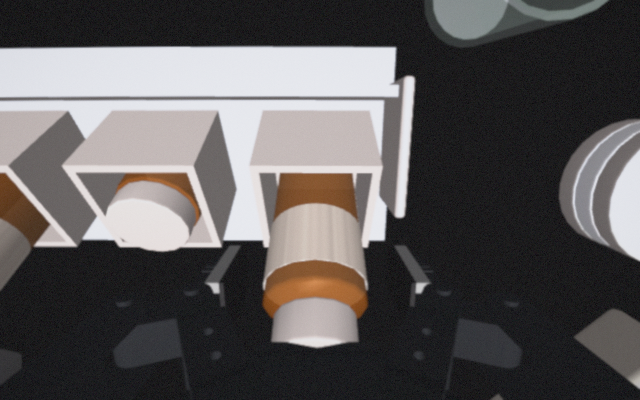

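View pics/side2.png

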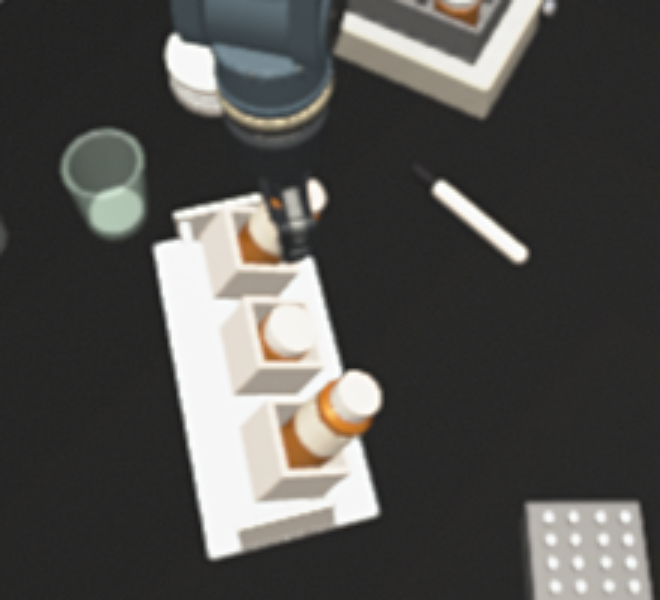

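drive_tool --rows '[[[0,0,-0.006],0],[[0,0,0],0]]'

```text
time: 5.63
tool_pos: [0.5415, 0.1869, 0.075]
tool_rot: [0.282, -0.282, 0.649, -0.648]
contact_force: [-0.0, 0.7, -1.1]
finger_gap: 0.757
```

drive_tool --rows '[[[0,0,0],0],[[0,0,0],0],[[0,0,0],0],[[0,0,0],0],[[0,0,0],0],[[0,0,0],0],[[0,0,0],0],[[0,0,0],0]]' --jaw 255 --squeeze 30

```text
time: 6.3
tool_pos: [0.5415, 0.1869, 0.0755]
tool_rot: [0.282, -0.282, 0.649, -0.648]
contact_force: [-2.8, -0.9, 6.8]
finger_gap: 0.509
```

drive_tool --rows '[[[-0.0017,-0.0018,0.0043],0],[[-0.0017,-0.0018,0.0043],0],[[-0.0017,-0.0018,0.0043],0],[[-0.0017,-0.0018,0.0043],0],[[-0.0017,-0.0018,0.0043],0],[[-0.0017,-0.0018,0.0043],0],[[-0.0017,-0.0018,0.0043],0],[[-0.0017,-0.0018,0.0043],0],[[0,0,0],0]]'

```text
time: 7.05
tool_pos: [0.5278, 0.1721, 0.1106]
tool_rot: [-0.282, 0.282, -0.648, 0.649]
contact_force: [-0.1, 0.1, -3.0]
finger_gap: 0.506
```

```bash
cat > fitb.py <<'E'
from station import bot
from h import *
import sys
from scipy.optimize import least_squares
# fit held bottle near the tool, rough prior: o0, d0
def fit(o0,d0,cams=("scene","side","wrist"),tag=None,lo=.0,hi=.125):
    o0=np.array(o0,float); d0=np.array(d0,float); d0/=np.linalg.norm(d0); allS=[]
    for n in cams:
        p=bot.get_image(n)
        if tag: cv2.imwrite(f"pics/{n}{tag}.png",p["img"])
        X,m=cloud(p); P=X[m]; c=p["img"][m].astype(int)
        # amber (r>>b) or bright label/cap, not dark
        ok=(c.max(1)>110)
        P=P[ok]; q=P-o0; s=q@d0; r=np.linalg.norm(q-np.outer(s,d0),axis=1)
        S=P[(s>lo)&(s<hi)&(r<.035)]; 
        if len(S)>40: allS.append((n,S))
    for k,S in allS+[("all",np.vstack([s for _,s in allS]))]:
        f=lambda x:resid(x[:3],np.r_[x[3:5],np.sqrt(max(1e-6,1-x[3]**2-x[4]**2))],S)
        res=least_squares(f,np.r_[o0,d0[:2]],loss="soft_l1",f_scale=.0015)
        x=res.x; print(k,len(S),x[:3].round(4),x[3:].round(3),"tilt",np.degrees(np.arcsin(np.hypot(x[3],x[4]))).round(1),"az",np.degrees(np.arctan2(x[4],x[3])).round(0),"med",np.median(np.abs(res.fun)).round(4))
E
python3 - <<'E'
from fitb import *
o=bot.get_obs(); print(o["tool_pos"],o["contact_force"],o["finger_gap"])
fit((.554,.202,.060),(-.345,-.372,.866),tag="3",lo=.03)
E
```

```text
[0.52783527 0.1720963  0.11064628] [-0.09232589  0.05447199 -3.00163759] 0.5061309681759358
scene 350 [0.5527 0.2    0.0604] [-0.321 -0.366] tilt 29.2 az -131.0 med 0.0011
side 295 [0.5545 0.2001 0.0594] [-0.347 -0.341] tilt 29.1 az -135.0 med 0.0007
wrist 15391 [0.5545 0.1997 0.0611] [-0.343 -0.371] tilt 30.3 az -133.0 med 0.0004
all 16036 [0.5544 0.1999 0.0611] [-0.341 -0.373] tilt 30.3 az -132.0 med 0.0004
```

View pics/wrist3.png

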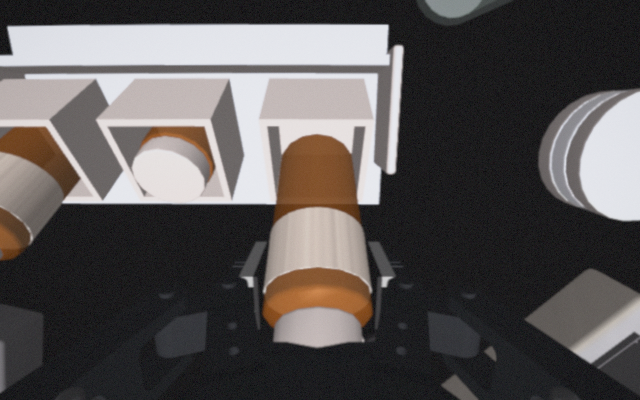

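drive_tool --rows '[[[0.0022,0.0024,0.003],0],[[0.0022,0.0024,0.003],0],[[0.0022,0.0024,0.003],0],[[0.0024,0.0026,0.003],0],[[0.0024,0.0026,0.0026],0],[[0.0026,0.0028,0.0024],0],[[0.0026,0.0028,0.002],0],[[0.0028,0.003,0.0016],0],[[0.0028,0.003,0.0014],0],[[0.0028,0.003,0.001],0],[[0,0,0],0]]'

```text
time: 8.12
tool_pos: [0.5535, 0.2, 0.1331]
tool_rot: [-0.282, 0.282, -0.648, 0.649]
contact_force: [-3.9, -2.7, -1.6]
finger_gap: 0.508
```

```bash
python3 - <<'E'
from fitb import *
o=bot.get_obs(); print(o["tool_pos"],o["contact_force"],o["finger_gap"])
T=o["tool_pos"]
fit((T[0],T[1],T[2]+.02-.082),(-.03,-.03,1),tag="4",lo=.03,cams=("wrist","side"))
E
```

```text
[0.55349492 0.19996209 0.13312563] [-3.85437291 -2.70764712 -1.64087674] 0.5075854718921152
wrist 10948 [0.5575 0.2028 0.0728] [-0.076 -0.081] tilt 6.4 az -133.0 med 0.0004
side 147 [0.5556 0.2024 0.0742] [-0.064 -0.06 ] tilt 5.0 az -137.0 med 0.0004
all 11095 [0.5573 0.203  0.0728] [-0.074 -0.083] tilt 6.4 az -132.0 med 0.0004
```

View pics/wrist4.png

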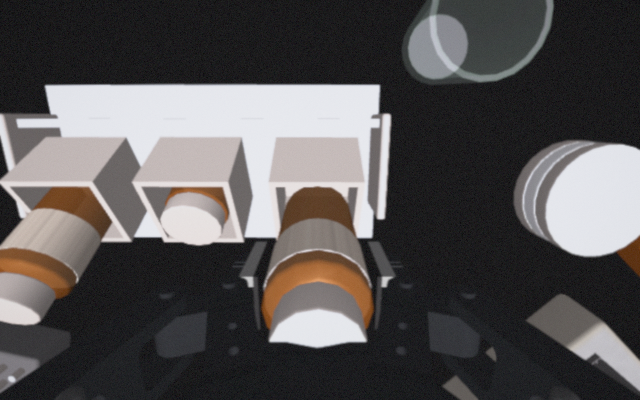

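View pics/side4.png

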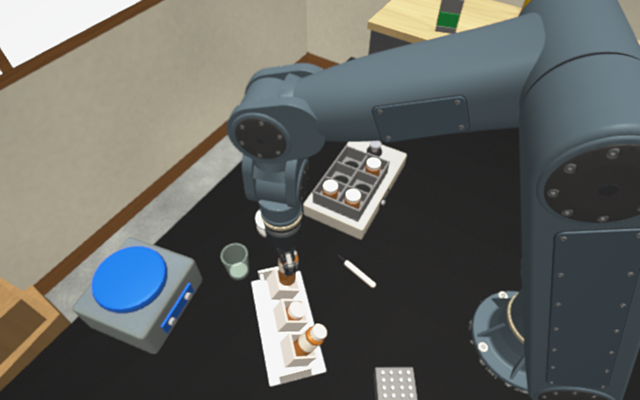

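drive_tool --rows '[[[0.002,0.0022,0.0005],0],[[0.002,0.0022,0.0005],0],[[0.0018,0.002,0],0],[[0,0,0],0]]'

```text
time: 8.55
tool_pos: [0.5589, 0.2058, 0.1339]
tool_rot: [-0.282, 0.282, -0.648, 0.649]
contact_force: [-3.2, -3.3, -1.4]
finger_gap: 0.509
```

```bash
python3 - <<'E'
from fitb import *
o=bot.get_obs(); print(o["tool_pos"],o["contact_force"],o["finger_gap"])
T=o["tool_pos"]
fit((T[0],T[1],T[2]+.02-.082),(-.0,-.0,1),tag="5",lo=.03,cams=("wrist",))
E
```

```text
[0.55893159 0.20582849 0.13385199] [-3.15043416 -3.33603269 -1.42684164] 0.5087205746468363
wrist 10508 [0.5572 0.2026 0.0731] [-0.009 -0.011] tilt 0.8 az -131.0 med 0.0004
all 10508 [0.5572 0.2026 0.0731] [-0.009 -0.011] tilt 0.8 az -131.0 med 0.0004
```

drive_tool --rows '[[[0,0,0.01],0],[[0,0,0.015],0],[[0,0,0.02],0],[[0,0,0.02],0],[[0,0,0.02],0],[[0,0,0.015],0],[[0.002,-0.015,0.01],0],[[0.003,-0.022,0],0],[[0.003,-0.022,0],0],[[0.003,-0.022,0],0],[[0.003,-0.022,0],0],[[0.003,-0.022,0],0],[[0.003,-0.022,0],0],[[0.003,-0.022,0],0],[[0.003,-0.022,0],0],[[0.003,-0.022,0],0],[[0.003,-0.022,0],0],[[0.003,-0.022,0],0],[[0.003,-0.022,0],0],[[0.003,-0.022,0],0]]'

```text
time: 10.27
tool_pos: [0.6003, -0.0967, 0.2445]
tool_rot: [-0.282, 0.281, -0.648, 0.649]
contact_force: [1.5, 0.2, -1.6]
finger_gap: 0.504
```

drive_tool --rows '[[[0.003,-0.022,0],0],[[0.003,-0.022,0],0],[[0.003,-0.022,0],0],[[0.003,-0.022,0],0],[[0.002,-0.018,0],0],[[0.001,-0.01,0],0],[[0,-0.008,0],0],[[0,0,-0.01],0],[[0,0,-0.01],0],[[0,0,0],0],[[0,0,0],0]]'

```text
time: 11.18
tool_pos: [0.6141, -0.2179, 0.2226]
tool_rot: [0.282, -0.283, 0.649, -0.648]
contact_force: [-0.2, -0.0, -3.0]
finger_gap: 0.508
```

```bash
python3 - <<'E'
from fitb import *
o=bot.get_obs(); print(o["tool_pos"],o["contact_force"],o["finger_gap"])
T=o["tool_pos"]
fit((T[0],T[1],T[2]+.02-.082),(-.0,-.0,1),tag="6",lo=.03,cams=("wrist","scene","side"))
E
```

```text
[ 0.6141342  -0.21791831  0.22259247] [-2.14836589e-01 -1.25616272e-03 -2.95211284e+00] 0.5080609049144608
wrist 11469 [ 0.6131 -0.2203  0.1619] [-0.017 -0.022] tilt 1.6 az -129.0 med 0.0004
scene 498 [ 0.6117 -0.2215  0.1626] [-0.003 -0.006] tilt 0.4 az -120.0 med 0.0008
side 171 [ 0.6139 -0.2215  0.1641] [-0.044  0.015] tilt 2.6 az 161.0 med 0.001
all 12138 [ 0.6129 -0.2203  0.1619] [-0.015 -0.021] tilt 1.5 az -126.0 med 0.0004
```

View pics/wrist6.png

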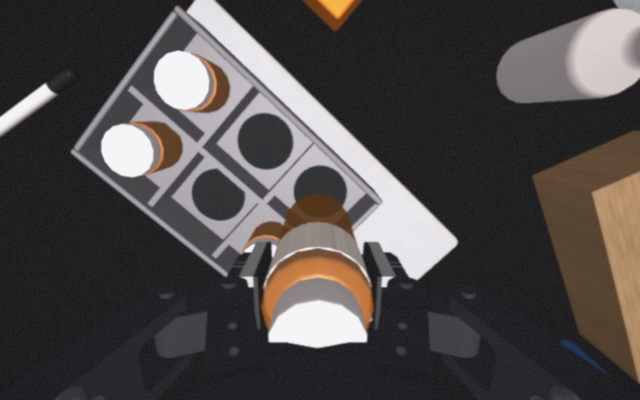

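View pics/scene6.png

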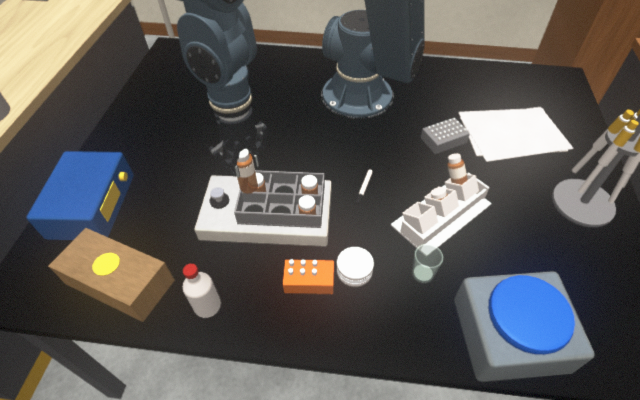

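```bash
python3 - <<'E'
from fitb import *
p=bot.get_image("wrist"); X,m=cloud(p)
for u,v in [(265,141),(218,195),(320,188),(132,150),(186,81)]: print(X[v,u].round(4))
C=X[m]; W=C[(np.abs(C[:,0]-.573)<.1)&(np.abs(C[:,1]+.155)<.13)&(C[:,2]>.107)&(C[:,2]<.1125)&(C[:,1]>-.18)]
print(len(W),W.min(0),W.max(0),cv2.minAreaRect(W[:,:2].astype(np.float32)*1000))
E
```

```text
[ 0.6105 -0.1531  0.0647]
[ 0.5402 -0.1583  0.0657]
[ 0.6178 -0.2209  0.0659]
[ 0.5391 -0.0906  0.119 ]
[ 0.6081 -0.0865  0.1199]
3863 [ 0.49482477 -0.17986327  0.10700678] [ 0.64904029 -0.04289405  0.1124961 ] ((571.7396240234375, -115.91309356689453), (145.85015869140625, 137.08799743652344), 3.7938857078552246)
```

drive_tool --rows '[[[0.0005,-0.001,-0.015],0],[[0,0,-0.015],0],[[0,0,-0.015],0],[[0,0,-0.015],0],[[0,0,-0.015],0],[[0,0,-0.01],0],[[0,0,-0.004],0],[[0,0,0],0],[[0,0,0],0]]'

```text
time: 12.13
tool_pos: [0.6156, -0.2202, 0.1353]
tool_rot: [-0.282, 0.282, -0.648, 0.649]
contact_force: [0.1, 0.3, -1.9]
finger_gap: 0.511
```

drive_tool --rows '[[[0,0,-0.0015],0],[[0,0,-0.0015],0],[[0,0,0],0],[[0,0,0],0]]'

```text
time: 12.47
tool_pos: [0.6153, -0.2202, 0.132]
tool_rot: [-0.282, 0.282, -0.648, 0.649]
contact_force: [-0.1, 0.7, -2.5]
finger_gap: 0.507
```

drive_tool --rows '[[[0,0,-0.0015],0],[[0,0,-0.0015],0],[[0,0,-0.001],0],[[0,0,0],0]]'

```text
time: 12.8
tool_pos: [0.6151, -0.2201, 0.1273]
tool_rot: [0.282, -0.282, 0.649, -0.648]
contact_force: [0.7, 0.1, -2.9]
finger_gap: 0.509
```

drive_tool --rows '[[[0,0,-0.001],0],[[0,0,0],0]]'

```text
time: 12.97
tool_pos: [0.6152, -0.2201, 0.1265]
tool_rot: [0.282, -0.282, 0.649, -0.648]
contact_force: [-0.3, -0.2, -3.0]
finger_gap: 0.506
```

drive_tool --rows '[[[0,0,-0.001],0],[[0,0,0],0]]'

```text
time: 13.13
tool_pos: [0.6154, -0.2201, 0.1259]
tool_rot: [-0.282, 0.282, -0.648, 0.649]
contact_force: [0.6, -0.7, -0.5]
finger_gap: 0.507
```

drive_tool --rows '[[[0,0,-0.0006],0],[[0,0,0],0]]'

```text
time: 13.3
tool_pos: [0.6155, -0.22, 0.1258]
tool_rot: [-0.282, 0.282, -0.648, 0.649]
contact_force: [-1.0, 2.2, 4.8]
finger_gap: 0.509
```

drive_tool --rows '[[[0,0,0],0],[[0,0,0],0],[[0,0,0],0],[[0,0,0],0],[[0,0,0],0]]' --jaw 60

```text
time: 13.72
tool_pos: [0.6152, -0.2202, 0.125]
tool_rot: [0.282, -0.282, 0.649, -0.648]
contact_force: [0.2, 0.2, -1.2]
finger_gap: 0.765
```

```bash
python3 - <<'E'
from fitb import *
o=bot.get_obs(); print(o["tool_pos"],o["contact_force"],o["finger_gap"])
T=o["tool_pos"]
fit((T[0],T[1],.066),(-.0,-.0,1),tag="7",lo=.05,cams=("wrist","scene"))
E
```

```text
[ 0.61522652 -0.2201782   0.12496542] [ 0.1813637   0.15638387 -1.15789227] 0.7650863796257927
wrist 10691 [ 0.6147 -0.2226  0.065 ] [-0.015 -0.011] tilt 1.1 az -143.0 med 0.0004
scene 387 [ 0.6134 -0.2225  0.065 ] [-0.006 -0.01 ] tilt 0.7 az -119.0 med 0.0007
all 11078 [ 0.6146 -0.2226  0.065 ] [-0.014 -0.012] tilt 1.0 az -140.0 med 0.0004
```

View pics/wrist7.png

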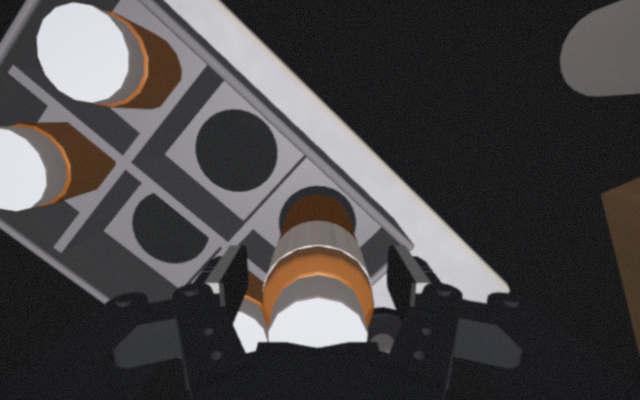

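drive_tool --rows '[[[0,0,0.01],0],[[0,0,0.015],0],[[0,0,0.02],0],[[0,0,0.025],0],[[0,0,0.025],0],[[0,0,0.025],0],[[-0.007,0.019,0.005],0],[[-0.01,0.026,0],0],[[-0.01,0.026,0],0],[[-0.01,0.026,0],0],[[-0.01,0.026,0],0],[[-0.01,0.026,0],0],[[-0.01,0.026,0],0],[[-0.01,0.026,0],0],[[-0.01,0.026,0],0],[[-0.01,0.026,0],0],[[-0.01,0.026,0],0],[[-0.01,0.026,0],0],[[-0.01,0.026,0],0],[[-0.01,0.026,0],0]]'

```text
time: 15.48
tool_pos: [0.4776, 0.138, 0.2511]
tool_rot: [-0.282, 0.281, -0.649, 0.649]
contact_force: [1.2, 0.5, -0.3]
finger_gap: 0.766
```

drive_tool --rows '[[[-0.01,0.026,0],0],[[-0.01,0.026,0],0],[[-0.01,0.026,0],0],[[-0.01,0.026,0],0],[[-0.01,0.026,0],0],[[-0.01,0.024,0],0],[[0,0.012,0],0],[[0,0,-0.02],0],[[0,0,-0.025],0],[[0,0,-0.015],0],[[0,0,0],0],[[0,0,0],0]]'

```text
time: 16.48
tool_pos: [0.4183, 0.3025, 0.1903]
tool_rot: [-0.281, 0.282, -0.648, 0.649]
contact_force: [-0.0, 0.0, -0.5]
finger_gap: 0.764
```

```bash
python3 - <<'E'
from fitb import *
o=bot.get_obs(); print(o["tool_pos"],o["contact_force"],o["finger_gap"])
fit((.445,.3337,.0263),(-.345,-.372,.866),tag="8",lo=.055,cams=("wrist","scene"))
E
```

```text
[0.41825939 0.30251679 0.19032718] [-0.03373897  0.02961977 -0.50773368] 0.7636732857032347
wrist 4401 [0.4452 0.3321 0.0261] [-0.351 -0.375] tilt 30.9 az -133.0 med 0.0003
scene 380 [0.4446 0.3325 0.0259] [-0.355 -0.371] tilt 30.9 az -134.0 med 0.001
all 4781 [0.4451 0.3321 0.0261] [-0.351 -0.375] tilt 30.9 az -133.0 med 0.0004
```

View pics/wrist8.png

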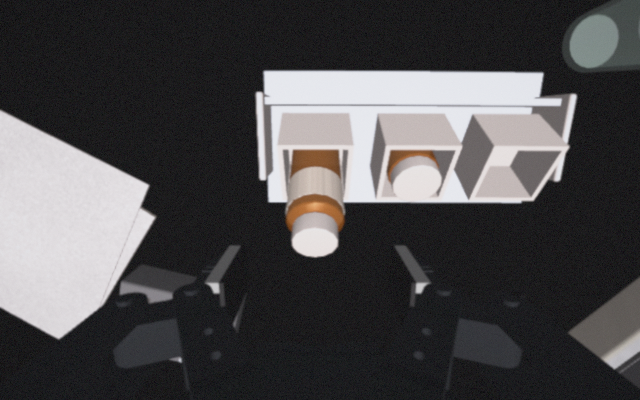

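View pics/scene8.png

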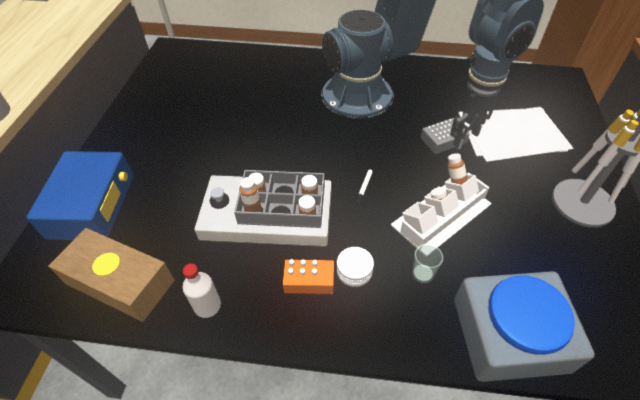

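```bash
python3 - <<'E'
from fitb import *
p=bot.get_image("scene"); X,m=cloud(p)
S=X[110:155,418:470].reshape(-1,3); S=S[(S[:,2]>.01)&(S[:,2]<.1)]
print(len(S),np.percentile(S,[2,50,98],axis=0).round(3))
E
```

```text
772 [[0.157 0.227 0.012]
 [0.224 0.277 0.04 ]
 [0.269 0.363 0.052]]
```

drive_tool --rows '[[[0,0,-0.02],0],[[0,0,-0.01],0]]'

```text
time: 16.8
tool_pos: [0.4188, 0.303, 0.1603]
tool_rot: [0.282, -0.281, 0.649, -0.648]
contact_force: [-0.0, 0.2, -0.4]
finger_gap: 0.765
```

Clear of the grey block (x < 0.27), so I'll keep descending.

drive_tool --rows '[[[0,0,-0.015],0],[[0,0,-0.015],0],[[0,0,-0.015],0],[[0,0,-0.015],0],[[0,0,-0.015],0],[[0,0,-0.009],0],[[0,0,0],0],[[0,0,0],0]]'

```text
time: 17.47
tool_pos: [0.4183, 0.3028, 0.0763]
tool_rot: [-0.282, 0.282, -0.649, 0.649]
contact_force: [-0.2, 0.1, 0.4]
finger_gap: 0.764
```

drive_tool --rows '[[[0,0,0],0],[[0,0,0],0],[[0,0,0],0],[[0,0,0],0],[[0,0,0],0],[[0,0,0],0],[[0,0,0],0],[[0,0,0],0]]' --jaw 255 --squeeze 30

```text
time: 18.13
tool_pos: [0.4187, 0.3033, 0.0771]
tool_rot: [0.282, -0.281, 0.649, -0.648]
contact_force: [-0.8, -0.9, 6.8]
finger_gap: 0.507
```

drive_tool --rows '[[[-0.0017,-0.0018,0.0043],0],[[-0.0017,-0.0018,0.0043],0],[[-0.0017,-0.0018,0.0043],0],[[-0.0017,-0.0018,0.0043],0],[[-0.0017,-0.0018,0.0043],0],[[-0.0017,-0.0018,0.0043],0],[[-0.0017,-0.0018,0.0043],0],[[-0.0017,-0.0018,0.0043],0],[[0,0,0],0]]'

```text
time: 18.88
tool_pos: [0.4045, 0.2882, 0.1114]
tool_rot: [0.282, -0.282, 0.649, -0.649]
contact_force: [1.2, 1.5, -0.5]
finger_gap: 0.502
```

```bash
python3 - <<'E'
from fitb import *
o=bot.get_obs(); print(o["tool_pos"],o["contact_force"],o["finger_gap"])
fit((.4315,.3175,.0610),(-.345,-.372,.866),tag="9",lo=.035,cams=("wrist","scene"))
E
```

```text
[0.40445207 0.28818694 0.11142033] [ 1.20252607  1.5014432  -0.50174783] 0.5022999155323167
wrist 14569 [0.4305 0.3158 0.0616] [-0.345 -0.384] tilt 31.1 az -132.0 med 0.0004
scene 280 [0.4267 0.3172 0.0597] [-0.288 -0.398] tilt 29.4 az -126.0 med 0.0013
all 14849 [0.4304 0.3158 0.0615] [-0.344 -0.384] tilt 31.0 az -132.0 med 0.0004
```

Same as before. I'll run the same uprighting motion, with the last 8 mm added.

drive_tool --rows '[[[0.0022,0.0024,0.003],0],[[0.0022,0.0024,0.003],0],[[0.0022,0.0024,0.003],0],[[0.0024,0.0026,0.003],0],[[0.0024,0.0026,0.0026],0],[[0.0026,0.0028,0.0024],0],[[0.0026,0.0028,0.002],0],[[0.0028,0.003,0.0016],0],[[0.0028,0.003,0.0014],0],[[0.0028,0.003,0.001],0],[[0.002,0.0022,0.0005],0],[[0.002,0.0022,0.0005],0],[[0,0,0],0]]'

```text
time: 20.07
tool_pos: [0.434, 0.3201, 0.1347]
tool_rot: [-0.282, 0.282, -0.648, 0.649]
contact_force: [-3.6, -4.2, -1.2]
finger_gap: 0.504
```

```bash
python3 - <<'E'
from fitb import *
o=bot.get_obs(); print(o["tool_pos"],o["contact_force"],o["finger_gap"])
T=o["tool_pos"]
fit((T[0],T[1],T[2]+.02-.082),(-.0,-.0,1),tag="10",lo=.03,cams=("wrist",))
E
```

```text
[0.43400843 0.32005665 0.1346788 ] [-3.62942313 -4.18948111 -1.15862309] 0.503653821962237
wrist 10481 [0.4339 0.3186 0.0726] [-0.041 -0.045] tilt 3.5 az -132.0 med 0.0004
all 10481 [0.4339 0.3186 0.0726] [-0.041 -0.045] tilt 3.5 az -132.0 med 0.0004
```

drive_tool --rows '[[[0.0018,0.0019,0],0],[[0.0018,0.0019,0],0],[[0,0,0],0],[[0,0,0.01],0],[[0,0,0.015],0],[[0,0,0.02],0],[[0,0,0.02],0],[[0,0,0.02],0],[[0,0,0.02],0],[[0,0,0.01],0],[[0,0,0],0]]'

```text
time: 21.03
tool_pos: [0.4387, 0.3247, 0.2525]
tool_rot: [0.284, -0.28, 0.649, -0.648]
contact_force: [0.4, 0.6, -3.2]
finger_gap: 0.507
```

```bash
python3 - <<'E'
from fitb import *
o=bot.get_obs(); print(o["tool_pos"],o["contact_force"],o["finger_gap"])
T=o["tool_pos"]
fit((T[0],T[1],T[2]+.02-.082),(-.0,-.0,1),tag="11",lo=.03,cams=("wrist",))
E
```

```text
[0.43870002 0.32474357 0.25253188] [ 0.38993244  0.63458431 -3.15676163] 0.5071448362775143
wrist 10119 [0.4363 0.3205 0.1904] [-0.016 -0.015] tilt 1.2 az -137.0 med 0.0004
all 10119 [0.4363 0.3205 0.1904] [-0.016 -0.015] tilt 1.2 az -137.0 med 0.0004
```

drive_tool --rows '[[[0.003,-0.012,0],0],[[0.005,-0.023,0],0],[[0.005,-0.023,0],0],[[0.005,-0.023,0],0],[[0.005,-0.023,0],0],[[0.005,-0.023,0],0],[[0.005,-0.023,0],0],[[0.005,-0.023,0],0],[[0.005,-0.023,0],0],[[0.005,-0.023,0],0],[[0.005,-0.023,0],0],[[0.005,-0.023,0],0],[[0.005,-0.023,0],0],[[0.005,-0.023,0],0],[[0.005,-0.023,0],0],[[0.005,-0.023,0],0],[[0.005,-0.023,0],0],[[0.005,-0.023,0],0],[[0.005,-0.023,0],0],[[0.005,-0.023,0],0]]'

```text
time: 22.75
tool_pos: [0.5345, -0.127, 0.248]
tool_rot: [0.281, -0.282, 0.649, -0.648]
contact_force: [0.4, -0.2, -2.8]
finger_gap: 0.508
```

drive_tool --rows '[[[0.005,-0.018,0],0],[[0,-0.01,0],0],[[0,0,-0.012],0],[[0,0,-0.018],0],[[0,0,0],0],[[0,0,0],0]]'

```text
time: 23.25
tool_pos: [0.539, -0.1531, 0.2183]
tool_rot: [0.281, -0.283, 0.649, -0.648]
contact_force: [0.1, -0.4, -2.5]
finger_gap: 0.508
```

```bash
python3 - <<'E'
from fitb import *
o=bot.get_obs(); print(o["tool_pos"],o["contact_force"],o["finger_gap"])
T=o["tool_pos"]
fit((T[0],T[1],T[2]+.02-.082),(-.0,-.0,1),tag="12",lo=.03,cams=("wrist","scene","side"))
E
```

```text
[ 0.53895716 -0.15311088  0.21830739] [ 0.08489769 -0.35309333 -2.4989873 ] 0.508181813189184
wrist 10390 [ 0.5361 -0.1575  0.1562] [-0.008 -0.012] tilt 0.8 az -123.0 med 0.0004
scene 325 [ 0.5335 -0.1571  0.1575] [ 0.024 -0.015] tilt 1.6 az -32.0 med 0.0009
side 202 [ 0.5348 -0.1591  0.1594] [0.024 0.029] tilt 2.2 az 50.0 med 0.001
all 10917 [ 0.536  -0.1574  0.1563] [-0.007 -0.012] tilt 0.8 az -120.0 med 0.0004
```

View pics/wrist12.png

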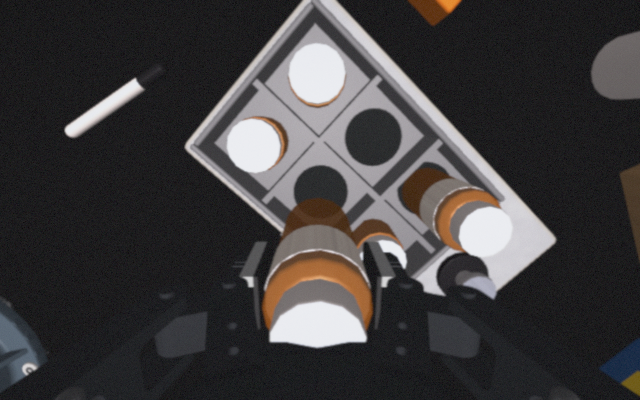

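drive_tool --rows '[[[0.002,0.001,-0.01],0],[[0.0015,0,-0.015],0],[[0,0,-0.015],0],[[0,0,-0.015],0],[[0,0,-0.015],0],[[0,0,-0.01],0],[[0,0,-0.004],0],[[0,0,0],0],[[0,0,0],0]]'

```text
time: 24.15
tool_pos: [0.5441, -0.1523, 0.1359]
tool_rot: [-0.282, 0.282, -0.648, 0.649]
contact_force: [-0.8, -0.7, -3.1]
finger_gap: 0.508
```

drive_tool --rows '[[[0,0,-0.0015],0],[[0,0,-0.0015],0],[[0,0,0],0],[[0,0,0],0]]'

```text
time: 24.48
tool_pos: [0.5439, -0.1524, 0.1328]
tool_rot: [-0.282, 0.282, -0.648, 0.649]
contact_force: [-0.2, -0.8, -3.1]
finger_gap: 0.506
```

drive_tool --rows '[[[0,0,-0.0012],0],[[0,0,0],0]]'

```text
time: 24.65
tool_pos: [0.5438, -0.1524, 0.1313]
tool_rot: [0.282, -0.282, 0.649, -0.649]
contact_force: [-0.1, 0.1, -1.7]
finger_gap: 0.505
```

drive_tool --rows '[[[0,0,-0.0015],0],[[0,0,0],0]]'

```text
time: 24.82
tool_pos: [0.5436, -0.1523, 0.1295]
tool_rot: [0.282, -0.282, 0.649, -0.648]
contact_force: [-0.2, 0.5, -3.2]
finger_gap: 0.507
```

drive_tool --rows '[[[0,0,-0.001],0],[[0,0,0],0]]'

```text
time: 24.98
tool_pos: [0.5436, -0.1523, 0.1286]
tool_rot: [0.282, -0.282, 0.649, -0.648]
contact_force: [0.3, 1.1, -3.3]
finger_gap: 0.506
```

drive_tool --rows '[[[0,0,-0.0008],0],[[0,0,0],0]]'

```text
time: 25.15
tool_pos: [0.5437, -0.1523, 0.1278]
tool_rot: [0.282, -0.282, 0.649, -0.648]
contact_force: [-0.8, -0.3, -2.4]
finger_gap: 0.51
```

drive_tool --rows '[[[0,0,-0.0006],0],[[0,0,0],0]]'

```text
time: 25.32
tool_pos: [0.5437, -0.1523, 0.1273]
tool_rot: [0.282, -0.282, 0.649, -0.648]
contact_force: [-0.1, -0.4, -3.6]
finger_gap: 0.504
```

drive_tool --rows '[[[0,0,-0.0008],0],[[0,0,0],0]]'

```text
time: 25.48
tool_pos: [0.5438, -0.1523, 0.1271]
tool_rot: [-0.282, 0.282, -0.648, 0.649]
contact_force: [-2.0, -0.3, 2.5]
finger_gap: 0.504
```

drive_tool --rows '[[[0,0,-0.0006],0],[[0,0,0],0]]'

```text
time: 25.65
tool_pos: [0.5438, -0.1524, 0.127]
tool_rot: [-0.282, 0.282, -0.648, 0.649]
contact_force: [-3.8, 1.5, 8.6]
finger_gap: 0.504
```

Floor contact is clear (about 9 N), so I'll release and raise the tool.

drive_tool --rows '[[[0,0,0],0],[[0,0,0],0],[[0,0,0],0],[[0,0,0],0],[[0,0,0],0]]' --jaw 60

```text
time: 26.07
tool_pos: [0.5438, -0.1524, 0.1259]
tool_rot: [0.282, -0.282, 0.649, -0.648]
contact_force: [0.3, 0.2, 0.8]
finger_gap: 0.764
```

drive_tool --rows '[[[0,0,0.01],0],[[0,0,0.015],0],[[0,0,0.02],0],[[0,0,0.025],0],[[0,0,0.025],0],[[0,0,0.02],0],[[0,0,0],0]]'

```text
time: 26.65
tool_pos: [0.5454, -0.1528, 0.246]
tool_rot: [-0.284, 0.28, -0.647, 0.65]
contact_force: [-0.3, 0.4, -0.4]
finger_gap: 0.767
```

```bash
python3 - <<'E'
from fitb import *
o=bot.get_obs(); print(o["tool_pos"],o["contact_force"],o["finger_gap"])
fit((.541,-.1565,.066),(0,0,1),tag="13",lo=.055,cams=("scene","side","wrist"))
fit((.6135,-.222,.066),(0,0,1),lo=.055,cams=("scene","side","wrist"))
p=bot.get_image("wrist"); print([(d["position"],d["confidence"]) for d in bot.tip_of("plunger_top",p)])
X,m=cloud(p);C=X[m]; S=C[(np.hypot(C[:,0]-.587,C[:,1]+.322)<.035)&(C[:,2]>.088)&(C[:,2]<.11)]
print(len(S), S.mean(0),(S.max(0)+S.min(0))/2, S.max(0)-S.min(0))
E
```

```text
[ 0.54538705 -0.15279457  0.24595486] [-0.25753848  0.42846905 -0.3871563 ] 0.7665924205823881
scene 395 [ 0.5397 -0.1559  0.0647] [-0.005 -0.019] tilt 1.1 az -105.0 med 0.0008
side 335 [ 0.539  -0.1548  0.0655] [ 0.006 -0.02 ] tilt 1.2 az -73.0 med 0.0009
wrist 3160 [ 0.5413 -0.1569  0.0649] [-0.014 -0.011] tilt 1.0 az -141.0 med 0.0004
all 3890 [ 0.5406 -0.1563  0.065 ] [-0.009 -0.015] tilt 1.0 az -122.0 med 0.0005
scene 428 [ 0.6138 -0.2234  0.0645] [-0.011  0.001] tilt 0.7 az 177.0 med 0.0008
side 316 [ 0.6114 -0.2214  0.0656] [ 0.017 -0.01 ] tilt 1.1 az -31.0 med 0.0009
wrist 4046 [ 0.6128 -0.2216  0.0649] [ 0.004 -0.019] tilt 1.1 az -77.0 med 0.0003
all 4790 [ 0.6126 -0.2216  0.065 ] [ 0.005 -0.019] tilt 1.2 az -75.0 med 0.0004
[([0.5392, -0.0888, 0.0702], 0.73), ([0.5837, -0.324, 0.0996], 0.62)]
839 [ 0.58871428 -0.31945586  0.09691474] [ 0.58736282 -0.32235726  0.09432513] [0.03193655 0.03707381 0.011107  ]
```

View pics/wrist13.png

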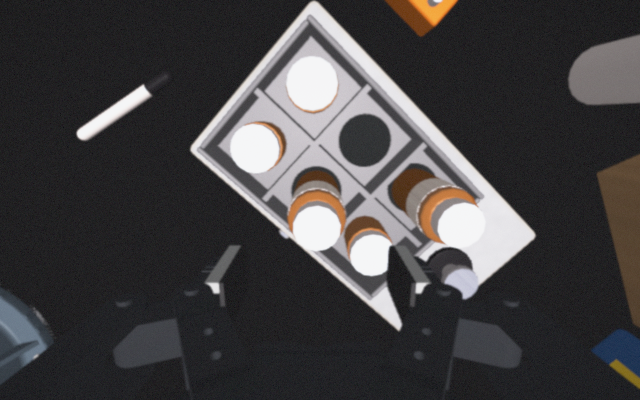

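View pics/scene13.png

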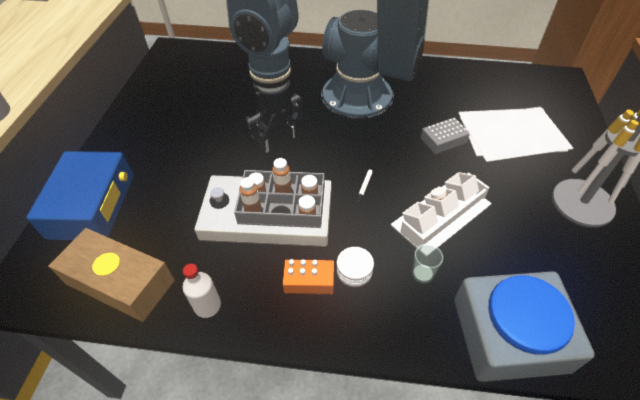

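drive_tool --rows '[[[0.004,-0.017,0],-6],[[0.004,-0.017,0],-6],[[0.004,-0.017,0],-6],[[0.004,-0.017,0],-6],[[0.004,-0.017,0],-6],[[0.004,-0.017,0],-6],[[0.004,-0.017,0],-6],[[0.004,-0.017,0],-6],[[0.004,-0.017,0],-6],[[0.004,-0.017,0],-6],[[0.002,0,0],0],[[0,0,-0.03],0],[[0,0,-0.03],0],[[0,0,-0.02],0],[[0,0,0],0],[[0,0,0],0]]' --jaw 255

```text
time: 28.38
tool_pos: [0.5851, -0.3216, 0.1601]
tool_rot: [-0.081, 0.079, 0.703, -0.702]
contact_force: [0.2, 0.1, 0.4]
finger_gap: -0.006
```

```bash
python3 - <<'E'
from fitb import *
o=bot.get_obs(); print(o["tool_pos"],o["contact_force"],o["finger_gap"],o["qpos"])
for n in ["wrist","scene","side"]:
    p=bot.get_image(n); im=p["img"] 
    if n=="scene": im=cv2.resize(im[130:260,150:360],None,fx=3,fy=3)
    if n=="side": im=cv2.resize(im[90:260,280:480],None,fx=3,fy=3)
    cv2.imwrite(f"pics/{n}14.png",im)
E
```

```text
[ 0.58505647 -0.32157633  0.16013526] [0.18800886 0.10734981 0.40053354] -0.005608019729506751 [-5.02658795e-01  5.14508867e-01  2.28843995e-01  1.28796113e+00
  1.83395682e-04  2.86492643e+00]
```

View pics/wrist14.png

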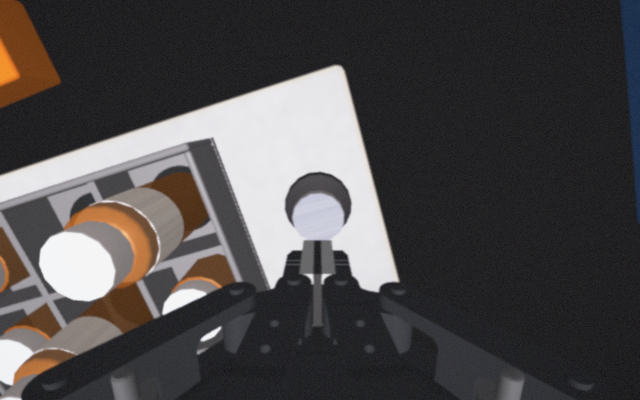

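View pics/scene14.png

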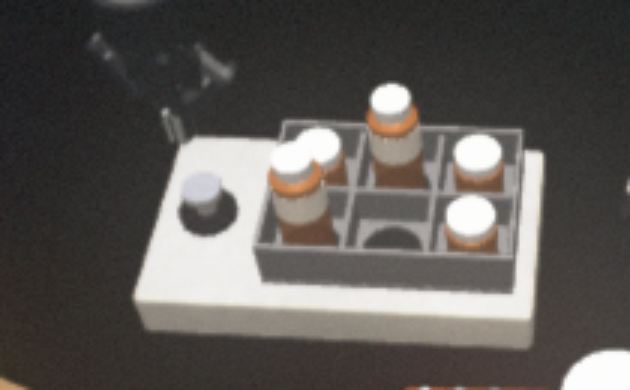

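View pics/side14.png

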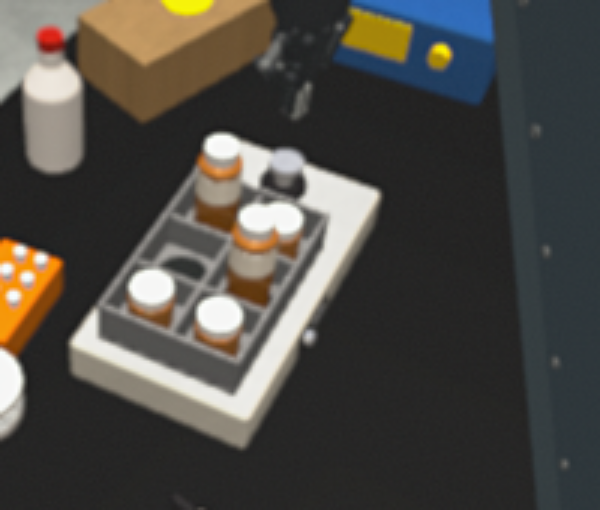

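```bash
python3 - <<'E'
from fitb import *
p=bot.get_image("scene")
def proj(P,p):
    c=rot(p["attitude"]).inv().apply(np.array(P)-p["xyz"]); s=c[:,:2]/c[:,2:]; r2=(s**2).sum(1,keepdims=True)
    s=s*(1+p["k1"]*r2); K=np.array(p["K"]); return s@np.diag([K[0,0],K[1,1]])+K[:2,2]
T=bot.get_obs()["tool_pos"]
uv=proj([T,T+[0,0,.03],[.587,-.322,.098],[.587,-.322,.16]],p); print(uv.round(1)); print("crop",((uv-[150,130])*3).round(0))
X,m=cloud(p)
S=X[160:182,196:216].reshape(-1,3); S=S[(S[:,2]>.13)]; print(len(S),S.min(0),S.mean(0)); i=np.argsort(S[:,2])[:8]; print(S[i].round(3))
pw=bot.get_image("wrist"); X,m=cloud(pw); C=X[m]; S=C[(np.hypot(C[:,0]-.587,C[:,1]+.322)<.035)&(C[:,2]>.094)&(C[:,2]<.102)]
print(len(S),(S.max(0)+S.min(0))/2,S.max(0)-S.min(0)); print(X[200,318],X[250,318],X[260,318])
print(proj([T],pw))
E
```

```text
[[210.9 174.7]
 [208.3 166.3]
 [216.4 191.9]
 [211.4 175.6]]
crop [[183. 134.]
 [175. 109.]
 [199. 186.]
 [184. 137.]]
240 [ 0.58344547 -0.34721813  0.16474867] [ 0.59707676 -0.31842468  0.20207202]
[[ 0.594 -0.333  0.165]
 [ 0.592 -0.318  0.165]
 [ 0.597 -0.324  0.166]
 [ 0.597 -0.321  0.166]
 [ 0.598 -0.318  0.167]
 [ 0.596 -0.326  0.168]
 [ 0.596 -0.329  0.168]
 [ 0.596 -0.318  0.169]]
1928 [ 0.58671834 -0.32309598  0.09703033] [0.03397227 0.03522426 0.00602812]
[ 0.59935521 -0.32683056  0.09870806] [ 0.59779536 -0.32619289  0.17874928] [ 0.59818372 -0.32624406  0.18956606]
[[315.86891174 259.22254138]]
```

drive_tool --rows '[[[0.001,-0.001,-0.015],0],[[0,0,-0.02],0],[[0,0,-0.015],0],[[0,0,-0.006],0],[[0,0,0],0]]'

```text
time: 29.05
tool_pos: [0.5863, -0.323, 0.1042]
tool_rot: [-0.081, 0.08, 0.703, -0.702]
contact_force: [-0.5, -0.5, 0.6]
finger_gap: 0.004
```

drive_tool --rows '[[[0,0,-0.003],0],[[0,0,-0.003],0],[[0,0,-0.003],0],[[0,0,-0.003],0],[[0,0,-0.003],0],[[0,0,0],0],[[0,0,0],0]]'

```text
time: 29.63
tool_pos: [0.5874, -0.3237, 0.0906]
tool_rot: [0.08, -0.081, -0.702, 0.703]
contact_force: [1.0, -1.1, 5.6]
finger_gap: -0.001
```

drive_tool --rows '[[[0,0,-0.0015],0],[[0,0,-0.001],0],[[0,0,0],0]]'

```text
time: 29.88
tool_pos: [0.5874, -0.3237, 0.0882]
tool_rot: [0.08, -0.081, -0.702, 0.703]
contact_force: [1.6, -0.9, 6.3]
finger_gap: 0.003
```

drive_tool --rows '[[[0,0,-0.0015],0],[[0,0,-0.001],0],[[0,0,0],0]]'

```text
time: 30.13
tool_pos: [0.5874, -0.3237, 0.0858]
tool_rot: [0.08, -0.081, -0.702, 0.703]
contact_force: [0.3, 0.0, 6.8]
finger_gap: 0.003
```

drive_tool --rows '[[[0,0,-0.001],0],[[0,0,-0.0005],0],[[0,0,0],0]]'

```text
time: 30.38
tool_pos: [0.5874, -0.3237, 0.0845]
tool_rot: [0.08, -0.081, -0.702, 0.703]
contact_force: [0.5, -0.5, 8.1]
finger_gap: 0.001
```

drive_tool --rows '[[[0,0,-0.001],0],[[0,0,0],0]]'

```text
time: 30.55
tool_pos: [0.5874, -0.3237, 0.0841]
tool_rot: [0.079, -0.081, -0.702, 0.703]
contact_force: [0.3, -0.3, 10.6]
finger_gap: -0.003
```

drive_tool --rows '[[[0,0,-0.001],0],[[0,0,0],0],[[0,0,0],0]]'

```text
time: 30.8
tool_pos: [0.5875, -0.3238, 0.084]
tool_rot: [0.079, -0.081, -0.702, 0.703]
contact_force: [-2.8, 1.3, 17.4]
finger_gap: -0.002
```

Bottomed out: the tool stops moving at 84 mm, and the force is 17 N against the 9 N spring. I'll release it and retreat.

drive_tool --rows '[[[0,0,0.003],0],[[0,0,0.005],0],[[0,0,0.01],0],[[0,0,0.02],0],[[0,0,0.03],0],[[0,0,0.03],0],[[0,0,0.03],0],[[0,0,0.02],0],[[-0.015,-0.01,0],0],[[-0.02,-0.01,0],0],[[-0.02,-0.01,0],0],[[-0.02,-0.01,0],0],[[-0.01,-0.005,0],0],[[0,0,0],0],[[0,0,0],0],[[0,0,0],0]]'

```text
time: 32.13
tool_pos: [0.5023, -0.368, 0.2295]
tool_rot: [-0.08, 0.08, 0.703, -0.702]
contact_force: [0.3, 0.5, 0.8]
finger_gap: -0.005
```

```bash
python3 - <<'E'
from fitb import *
o=bot.get_obs(); print(o["tool_pos"],o["contact_force"],o["time"])
fit((.541,-.1565,.066),(0,0,1),tag="15",lo=.055,cams=("scene","side"))
fit((.6135,-.222,.066),(0,0,1),lo=.055,cams=("scene","side"))
for n in ["scene","side","wrist"]:
    p=bot.get_image(n); X,m=cloud(p);C=X[m]; S=C[(np.hypot(C[:,0]-.587,C[:,1]+.322)<.02)&(C[:,2]>.07)&(C[:,2]<.11)]
    print(n,len(S), S[:,2].max() if len(S) else None, np.median(S[:,2]) if len(S) else None)
    if n=="wrist": cv2.imwrite("pics/wrist15.png",p["img"]); continue
    for t in ["jar_1","pen","beaker","dishes","tube_rack"]: print(t,[(np.round(d["position"],3).tolist(),round(d["confidence"],2)) for d in bot.tip_of(t,p)])
E
```

```text
[ 0.5023228  -0.3680331   0.22945581] [0.26707893 0.51235136 0.81841807] 32.1333
scene 395 [ 0.5414 -0.1565  0.0647] [-0.023 -0.013] tilt 1.5 az -150.0 med 0.0008
side 335 [ 0.5402 -0.1542  0.0657] [-0.01  -0.027] tilt 1.6 az -110.0 med 0.0009
all 730 [ 0.5408 -0.1552  0.0652] [-0.016 -0.021] tilt 1.5 az -128.0 med 0.0009
scene 424 [ 0.614  -0.2224  0.065 ] [-0.016 -0.012] tilt 1.1 az -144.0 med 0.0008
side 316 [ 0.6119 -0.2214  0.0655] [ 0.011 -0.011] tilt 0.9 az -45.0 med 0.0009
all 740 [ 0.6135 -0.2216  0.0651] [-0.011 -0.015] tilt 1.1 az -125.0 med 0.0009
scene 164 0.10074249344414488 0.09649455062702905
jar_1 [([0.535, -0.088, 0.067], 0.74), ([0.604, -0.084, 0.062], 0.64), ([0.545, -0.225, 0.064], 0.56), ([0.538, -0.158, 0.07], 0.55)]
pen [([0.438, 0.057, -0.003], 0.73)]
beaker [([0.707, 0.226, -0.001], 0.97), ([0.506, 0.276, 0.024], 0.2)]
dishes [([0.717, 0.048, -0.002], 0.62)]
tube_rack [([0.76, -0.056, -0.0], 0.71)]
side 113 0.10189571931950903 0.0965101892811242
jar_1 [([0.534, -0.088, 0.066], 0.79), ([0.546, -0.23, 0.063], 0.7), ([0.601, -0.083, 0.065], 0.65)]
pen [([0.441, 0.059, 0.001], 0.81)]
beaker [([0.703, 0.222, 0.001], 0.79), ([0.504, 0.275, 0.029], 0.53)]
dishes [([0.717, 0.058, -0.002], 0.62)]
tube_rack [([0.758, -0.06, -0.006], 0.7)]
wrist 1527 0.09991678218663297 0.09759709889579699
```

View pics/scene15.png

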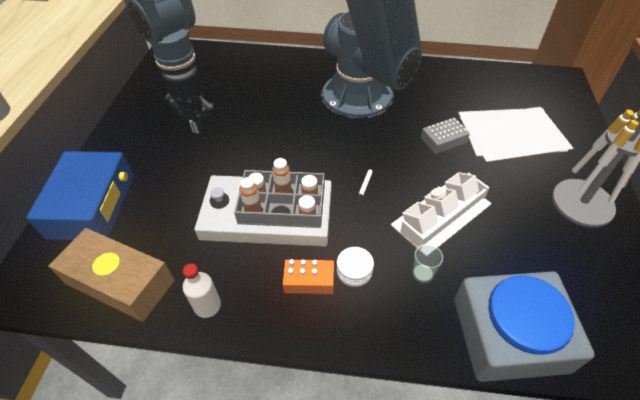

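The picture shows both bottles standing in the crate, at about (249,192) and (281,175). The plunger is up again at (217,195), and everything else is where it started.

```bash
python3 -c "
from station import bot
print(bot.job_done())"
```

```text
the job is handed in; nothing more can be done
None
```

Both tall bottles now stand upright in free crate cells, and the start plunger was then pushed fully down and came back up. The job was handed in at about 32 s of the 67 s allowed.

- **Bottles:** I drew each one most of the way out of its pocket and levered it upright against the pocket's back edge. I then lowered it until the force reading showed floor contact. One stands in cell (+35, -70) and the other in cell (-35, 0). The last fits put both undersides at z ≈ 65 mm, each leaning about 1–1.5°, which is roughly the fit's own error.
- **Plunger:** the tool stopped moving at 84 mm height, which is the full 14 mm stroke, with about 17 N on it. Afterwards the head measured about 97 mm high again, against 98 mm nominal.
- **Everything else:** the three crate jars, pen, beaker, dishes and tube rack were found within a few mm of where they started. I checked the rack jar only by eye in the picture.
- **False detection:** the trained network also reported a "jar" in cell (-35, 0) with confidence 0.55; that is the bottle I placed there. No check failed.

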